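Shut the waffle iron and snap its latch over

TASK

Shut the waffle iron so that it can preheat: with your fingertips push the raised lid down until it is fully closed, then push the latch at its front inwards, past centre, until it snaps over the lid's handle and holds the lid shut. This is all pushing: pick nothing up, do not raise the lid further or lift or shove the iron, and leave the mug, the bottle and the salt shaker where they stand.

Things in the scene. Friction and masses are not known exactly. Their poses are not given: they have to be found in the camera images.
- waffle_iron: Round waffle iron, loose on the worktop on four rubber feet, 2.9 kg: black lower shell 190 mm across, z 8 to 40 mm, and a domed steel lid. Origin: centre of the underside. Its -x axis points to its front (handles and latch), +x to the lid's hinge, +z up. The lower handle, black, 56 mm wide, fixed, reaches to x = -145 mm, z 20 to 37 mm.
- lid (a joint): Angle of the lid, rad: 0 fully closed, growing as its front rises (stop 1.4). The hinge is stiff (0.72 N m): the lid stays at any angle and must be pushed all the way down, about 3 N at its handle, less lower down. Closed, the steel disc, 190 mm across, lies over the iron's centre, z 51 to 86 mm. The latch passes over the handle only when the lid is down to about 0.02 rad.
- lid_hinge (a point): Middle of the lid's hinge axis, at x = +105 mm, y = 0, z = 50 mm in the iron's frame; the axis runs along the iron's y.
- lid_handle (a point): Middle of the upper (outer) face of the lid's black handle, moving with the lid: 225 mm from the hinge axis towards the front and 16 mm above the lid's hinge plane (closed: x = -120 mm, z = 66 mm in the iron's frame). The handle is 50 mm wide along the iron's y, 16 mm thick, and runs from 20 mm in front of this point (closed: x = -140 mm) back to the steel disc.
- latch (a joint): Angle of the latch, rad: 0 swung out (open), 0.62 at its stop over the lid's handle (locked). A U-shaped steel clip, 76 mm wide, turning on pins at the sides of the lower handle; its cross bar bears a black thumb tab 44 mm wide. An over-centre spring drives it back out below about 0.34 and on to the stop above that; at the tab's edge it takes 2 to 3 N to turn.
- latch_hinge (a point): Middle of the latch's axis, at x = -130 mm, y = 0, z = 28 mm in the iron's frame; the axis runs along the iron's y.
- latch_tip (a point): Middle of the free edge of the latch's thumb tab, 88 mm from the latch axis, moving with the latch. In the iron's frame: open x = -195 mm, z = 88 mm, leaning out to the front; locked x = -148 mm, z = 114 mm. The outside of the tab is free to push on; as it goes in its edge rises, so push inwards and let the finger rise with it (a level push on the edge may bind). The worktop under it is free.
- mug: Plain white mug, 84 mm across without the handle, 91 mm high, loose. Origin: centre of the underside. A bystander.
- vanilla: Brown bottle with a cork, 38 mm across, 99 mm high, loose. Origin: centre of the underside. A bystander.
- salt: Glass salt shaker with a grey top, 44 mm across, 90 mm high, loose. Origin: centre of the underside. A bystander.

How it is judged (in metres and radians):
On the way, in this order (a step that is already met when the one before it is completed fails the run):
1. the lid is pushed fully shut while the latch is still swung out (value of joint lid below 0.02 rad and value of joint latch below 0.25 rad), for 0.2 s.
2. the latch has snapped over the lid's handle to its stop, the lid shut beneath it (value of joint latch above 0.56 rad and value of joint lid below 0.025 rad), for 0.2 s.
At the end, for the whole second after the job is handed in: The lid is shut (under 0.025 rad, about 6 mm at its handle), the latch rests at its stop over the handle (above 0.56 of 0.62 rad), the iron stands flat and at rest within 15 mm of where it stood, and mug, bottle and salt shaker stand upright within 15 mm of their places (all of step 2 and velocity of joint latch below 0.05 rad/s and distance of each of waffle_iron, mug, vanilla, salt from where it was at the start of the episode below 0.015 m and angle between waffle_iron's own z axis and vertical below 0.03 rad and linear speed of waffle_iron below 0.01 m/s and angle between each of mug, vanilla, salt's own z axis and vertical below 0.1 rad); the robot touches nothing.
It fails at once if the lid is raised further open instead of being lowered (value of joint lid above 1 rad).
It fails at once if the waffle iron is lifted or tipped up (height (world z) of waffle_iron above 0.012 m or angle between waffle_iron's own z axis and vertical above 0.1 rad).
It fails at once if the waffle iron is shoved along the worktop (distance of waffle_iron from where it was at the start of the episode above 0.025 m).
It fails at once if the mug, the bottle or the salt shaker is lifted, knocked over or moved away (distance of any of mug, vanilla, salt from where it was at the start of the episode above 0.02 m or angle between any of mug, vanilla, salt's own z axis and vertical above 0.3 rad).
It also fails if it takes over 45 s, if anything falls off the work surface, if the arm or the gripper's body presses on something with over 40 N, if the wrist force passes 120 N, or if a joint passes its speed limit or range.

ROBOT

A 6-joint arm with a two-finger parallel gripper is mounted at the origin on a cart in front of the work surface, level with it; the furniture and walls round the work are solid. World frame = base frame: x ahead of the robot, y to its left, z up, the work surface at z = 0. Lengths are in mm, angles in rad, forces in N, time in s.
With the tool pointing down it reaches from about 325 to 900 mm from the base axis. Payload 3.5 kg.
Tool frame: the origin (TCP) lies between the finger pads; the fingertips stand 19 mm ahead of it and the grasp point (between the pads) is the TCP; z points along the fingers, y is the line along which they close (so a half turn about z gives the same grasp; the last joint's range is limited). The gripper opens to 85 mm and grips with 20 to 120 N. Pads are 22 mm wide; open, the fingers measure 114 mm over their backs; the gripper's body (76 mm by 85 mm) begins 54 mm behind the grasp point. The pads swing forward as they close: fully open they stand 13 mm farther back than shut.
Start: joints at [1.161, 0.276, -0.026, 1.268, 0, 1.467], TCP at [188.762, 595.811, 250.313] pointing down, gripper open.
Joint ranges: [-3.12, 3.12], [-0.85, 1.88], [-1.08, 1.24], [-1.95, 2.15], [-1.57, 1.53], [-3.14, 3.14]. Speed limits (rad/s): [2.57, 2.57, 3.14, 3.14, 3.14, 3.14].

INTERFACE

Orientations are given as a 3x3 rotation matrix whose columns are the frame's x, y, z axes.
In Python, from station import arm, grab_frame, order, regions_of gives the robot as it stands.
- The arm moves only by the tool arm_command, never from a script. Its argument "plan" is one flat list of numbers, 6 for each row, row after row: the shift along the world's x, y, z in units of 5 cm (1.0 is 5 cm), then the turn, a rotation vector about the world's x, y, z in units of 8 degrees (1.0 is 8 degrees). In form: [dx, dy, dz, ax, ay, az, dx, dy, dz, ax, ay, az, ...]. A call has 1 to 12 rows; each row shifts and turns the commanded pose from where the row before left it; what a row does not reach is not made up. A row lasts 1/10 s, in which the tool goes at most 50 mm and 8.59 degrees, less where a joint would pass 70% of its speed; a pose out of reach is approached as far as the arm can. A call with a number of a shift or a turn outside -1 to 1 is refused whole. A call with a gripper value outside its range is refused whole. "claw" is the closure, from 0 (fully open) to 1 (shut), set as the call begins (left out, the last holds). The fingers move at their own pace and stop on an object; "squeeze" is the grip in N (left out, the last holds). Time passes only in rows, so rows that do not move let the fingers close. It gives the time, the measured TCP pose, the force, the opening and the grip force at its end, in the units of the state.
- arm.state(): the state, without advancing time (a new reading comes with each control period).
- grab_frame(name): name is "side" or "top" or "wrist"; returns a dict with "img" (400x640x3 uint8, red, green, blue), "fx", "fy", "cx", "cy" (pixels), "R" (3x3) and "t" (3): a world point X has camera coordinates R X + t; the wrist camera has in their place "tool_from_camera" (4x4, takes a point from camera to tool coordinates, whose origin is the TCP and whose axes are the flange's). Camera axes: x right, y down, z forward; pixel columns grow to the right and rows downward; lengths in mm; the calibration is good to about 2 mm. A picture is of the moment at which its call begins: read the wrist's pose just before it. There is no depth.
- order.hand_in(): hands the job in; it is judged then, once.
Trained networks look in a picture, given as the dict that the camera call returned (one of the last four; its "shot" number tells which), for a name from the list of things; names that differ only in an ending like _2 or _b are one class to them, and where a whole thing is asked for, a point or a joint stands for the part that bears it (a point fixed in the world has none). Each returns a list of dicts, best first, with "p" (0 to 1); they miss things now and then, are a little off and sometimes report something else, mostly with a low value. They report only what shows in the picture. A call takes as long as a camera call.
- regions_of(picture, label): "pixels" (400x640 bool, what is visible of it) and "at" ([column, row] in pixels, amid what is visible of it).
The state is a dict: "t": time; "joint_positions": joint angles; "qvel": joint speeds; "joint_efforts": joint torques, N m; "eef_pos": TCP position; "tcp_rot": TCP orientation; "wrist_force": force on the tool from outside, world axes, zero at the start; "wrist_torque": the same for the moment, N m; "grip_width": opening from 0.0 (shut) to 1.0 (fully open); "gripper_force": force on a finger pad.
Only numpy, scipy, OpenCV 4.12 (cv2) and the standard library are available. Lean on these libraries where they do the work, as an engineer would, in place of code of your own. Each camera call takes 0.05 s, during which the arm holds its last target. There are 200 camera calls.

## Working session

There is one attempt and no reset: what is moved stays moved. The work goes in short steps, Python scripts to look and compute and a tool call to move; the robot and the scene stay as the last step left them, time stands still between calls to the robot, and variables do not carry over. Pictures are saved under pics/ and viewed, at most 10 in all, crops included, and the job is handed in when it is done.

Besides the shell and the picture viewer there is one more tool, called by a JSON object that holds its "api" and its "payload". arm_command: Moves the arm, as the interface text tells. Shifts and turns lie within -1 to 1; 1 stands for 5 cm of shift or 8 degrees of turn. Its arguments: {"type":"object","properties":{"plan":{"type":"array"},"claw":{"type":"number"},"squeeze":{"type":"number"}},"required":["plan"]}

```bash
mkdir -p pics; cat > h.py <<'E'
import numpy as np, cv2
from station import arm, grab_frame, order, regions_of
def ray(f,px):
    R=np.array(f["R"]);t=np.array(f["t"]);d=R.T@np.array([(px[0]-f["cx"])/f["fx"],(px[1]-f["cy"])/f["fy"],1]);return -R.T@t,d
def onz(f,px,z):
    c,d=ray(f,px);return c+d*(z-c[2])/d[2]
def proj(f,X):
    c=np.array(f["R"])@np.array(X)+np.array(f["t"]);return np.array([f["fx"]*c[0]/c[2]+f["cx"],f["fy"]*c[1]/c[2]+f["cy"]])
E
python3 - <<'E'
from h import *
for n in("side","top"):
    f=grab_frame(n);cv2.imwrite(f"pics/{n}0.png",f["img"][:,:,::-1])
    print(n,"cam",ray(f,(320,200)))
    for l in("waffle_iron","lid","lid_handle","latch","latch_tip","mug","vanilla","salt"):
        for r in regions_of(f,l)[:2]:
            ys,xs=np.nonzero(r["pixels"]);print(l,round(r["p"],2),r["at"],len(xs),xs.min(),xs.max(),ys.min(),ys.max(),onz(f,r["at"],45).round())
E
```

```text
side cam (array([ 453.822307  , -872.07102948, 1266.17678134]), array([ 0.0434657 ,  0.59571014, -0.80228159]))
waffle_iron 0.71 [299.6, 168.9] 3524 266 327 138 212 [460. 156.  45.]
lid 0.62 [299.3, 156.1] 1692 266 327 138 174 [460. 210.  45.]
lid_handle 0.58 [296.9, 154.8] 1673 266 327 138 174 [452. 215.  45.]
latch 0.46 [305.9, 207.2] 149 291 314 202 211 [477.   9.  45.]
latch_tip 0.52 [307.0, 205.9] 200 290 314 202 213 [481.  13.  45.]
mug 0.83 [294.3, 334.9] 1462 274 323 312 356 [ 442. -384.   45.]
vanilla 0.83 [327.4, 310.8] 296 323 337 298 322 [ 527. -321.   45.]
salt 0.75 [289.8, 122.7] 237 285 297 112 133 [429. 359.  45.]
salt 0.59 [308.1, 205.9] 165 291 315 202 212 [484.  13.  45.]
top cam (array([ 139.54100271,   -1.9714679 , 1769.27849056]), array([ 0.22229954, -0.01712393, -0.9750055 ]))
waffle_iron 0.74 [258.2, 219.9] 2706 229 296 194 253 [474. 180.  45.]
waffle_iron 0.73 [265.8, 227.2] 3472 229 321 195 254 [447. 155.  45.]
lid 0.87 [256.3, 222.2] 2606 229 296 195 252 [466. 187.  45.]
lid_handle 0.81 [260.4, 219.6] 2670 229 296 195 252 [474. 173.  45.]
latch 0.64 [312.0, 216.3] 209 305 321 208 230 [477.  -2.  45.]
latch_tip 0.61 [310.6, 217.0] 216 300 320 207 231 [475.   2.  45.]
latch_tip 0.5 [263.3, 225.0] 3515 229 320 194 255 [455. 163.  45.]
mug 0.62 [422.8, 225.0] 694 409 438 201 237 [ 430. -375.   45.]
vanilla 0.47 [204.5, 235.4] 168 195 209 228 242 [429. 362.  45.]
salt 0.52 [201.7, 236.5] 173 195 209 228 242 [426. 372.  45.]
```

View pics/side0.png

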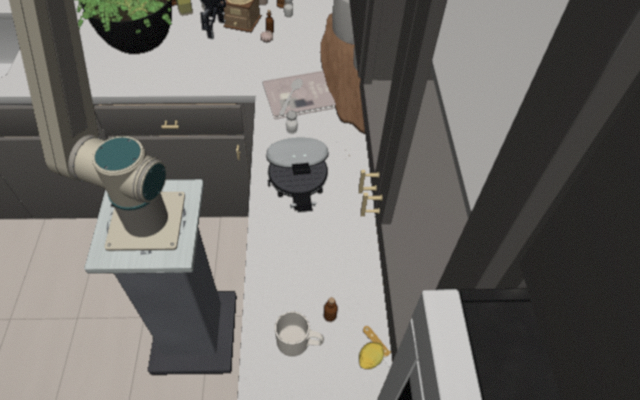

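View pics/top0.png

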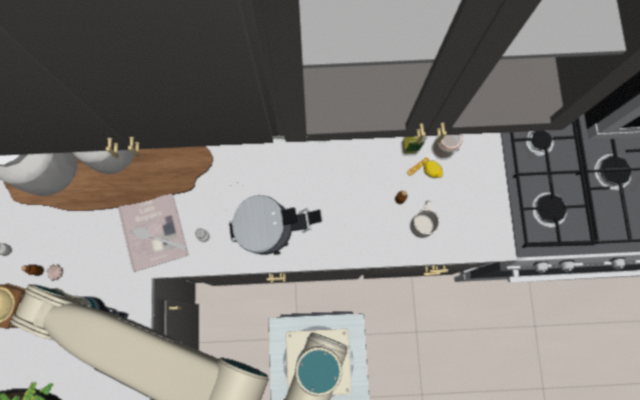

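Side view: the iron is around (298,172), with the latch at (303,203) towards -y and the salt behind the hinge at (291,122). The mug and bottle are well away at rows above 300. The top view agrees, with the latch at (312,216). I'll enlarge both.

```bash
python3 - <<'E'
import cv2,numpy as np
a=cv2.imread("pics/side0.png")[130:220,255:345];b=cv2.imread("pics/top0.png")[180:270,225:330]
a=cv2.resize(a,(390,390),interpolation=cv2.INTER_CUBIC);b=cv2.resize(b,(400,343),interpolation=cv2.INTER_CUBIC)
o=np.zeros((390,790,3),np.uint8);o[:,:390]=a;o[:343,390:]=b;cv2.imwrite("pics/c1.png",o)
E
```

```text
(no output)
```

View pics/c1.png

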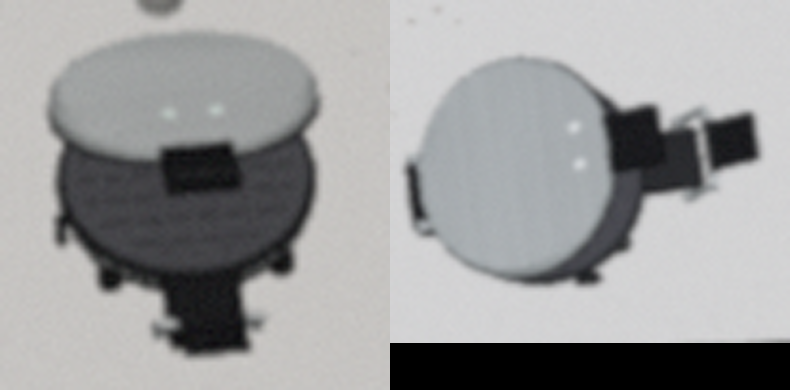

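The crops show, in top view, the tab edge at (320.8,216) and the handle's front edge at (295.9,216). In side view the shell's centre is at (298.3,172.7) and the handle's front edge at (301.8,173.8). I'll fit the pose to these.

```bash
cat > fit.py <<'E'
from h import *
from scipy.optimize import least_squares
def W(p,q):
    x,y,a=p[:3];c,s=np.cos(a),np.sin(a);return np.array([x+c*q[0]-s*q[1],y+s*q[0]+c*q[1],q[2]])
def L(th,r,h,y=0):
    return (105-r*np.cos(th)-(-h)*np.sin(th),y,50+r*np.sin(th)+h*np.cos(th))
if __name__=="__main__":
    S=grab_frame("side");T=grab_frame("top")
    def res(p):
        th=p[3];r=[]
        r+=list(proj(T,W(p,(-195,0,88)))-[320.8,216])
        r+=list(proj(T,W(p,L(th,245,0)))-[295.9,216])
        r+=list(proj(S,W(p,L(th,245,0)))-[301.8,173.8])
        r+=list(proj(S,W(p,(0,0,40)))-[298.3,172.7])
        r+=list(proj(S,W(p,(-195,0,88)))-[305.3,209])
        r+=list(proj(T,W(p,(108,0,45)))-[233,232])
        return np.array(r)
    s=least_squares(res,[460,170,1.5,.6],loss="soft_l1",x_scale=[50,50,.3,.3]);p=s.x
    print(p.round(3),res(p).round(1))
    for n,q in dict(tip=(-195,0,88),lock=(-148,0,114),hand=L(p[3],225,16),closed=(-120,0,66)).items():print(n,W(p,q).round())
E
python3 fit.py
```

```text
[4.50476e+02 1.61467e+02 1.68800e+00 4.44000e-01] [ 0.1 -1.4  0.8 -1.6 -0.6 -0.2 -1.8 -4.  -0.5  1.  -0.8 -0.5]
tip [473. -32.  88.]
lock [468.  14. 114.]
hand [461.  71. 161.]
closed [465.  42.  66.]
```

{"api": "arm_command", "payload": {"plan": [0.1, -0.2, 0.7, 0, 0, 0, 0.3, -0.7, 0.5, 0, 0, 0, 0.35, -0.75, 0.2, 0, 0, 0, 0.35, -0.75, 0, 0, 0, 0, 0.35, -0.75, 0, 0, 0, 0, 0.35, -0.75, 0, 0, 0, 0, 0.35, -0.75, 0, 0, 0, 0, 0.35, -0.75, 0, 0, 0, 0, 0.35, -0.75, 0, 0, 0, 0, 0.35, -0.75, 0, 0, 0, 0, 0.35, -0.75, 0, 0, 0, 0, 0.35, -0.75, 0, 0, 0, 0], "claw": 1}}

```text
t: 2.2
eef_pos: [384.2, 174.3, 320.6]
tcp_rot: [[-0.953, 0.302, 0.001], [0.302, 0.953, 0.0], [-0.001, 0.001, -1.0]]
wrist_force: [0.7, -0.5, -0.3]
grip_width: -0.001
gripper_force: 0.0
```

{"api": "arm_command", "payload": {"plan": [0.4, -0.8, 0, 0, 0, 0, 0.4, -0.8, 0, 0, 0, 0, 0.4, -0.8, 0, 0, 0, 0, 0.4, -0.8, 0, 0, 0, 0, 0, 0, 0, 0, 0, 0, 0, 0, 0, 0, 0, 0]}}

```text
t: 2.8
eef_pos: [463.8, 15.0, 320.2]
tcp_rot: [[-0.953, 0.304, -0.001], [0.304, 0.953, 0.0], [0.001, 0.0, -1.0]]
wrist_force: [0.2, -0.1, -0.6]
grip_width: -0.002
gripper_force: 0.0
```

```bash
cat > w.py <<'E'
from h import *
def wrist():
    s=arm.state();f=grab_frame("wrist");M=np.array(f["tool_from_camera"]);Rt=np.array(s["tcp_rot"])
    Rc=Rt@M[:3,:3];c=Rt@M[:3,3]+np.array(s["eef_pos"]);f["R"]=Rc.T;f["t"]=-Rc.T@c;return s,f
E
python3 - <<'E'
from w import *
s,f=wrist();cv2.imwrite("pics/w1.png",f["img"][:,:,::-1])
print(s["t"],s["eef_pos"],np.round(s["tcp_rot"],3),np.round(s["joint_positions"],2),s["wrist_force"],s["grip_width"],ray(f,(320,200)))
E
```

```text
2.8 [463.83941994  15.02309295 320.22082233] [[-0.953  0.304 -0.001]
 [ 0.304  0.953  0.   ]
 [ 0.001  0.    -1.   ]] [-0.11 -0.04 -0.24  1.37  0.    0.2 ] [ 0.18398147 -0.05843754 -0.62418089] -0.0018633410453019737 (array([383.37226254,  39.97174469, 442.44943882]), array([ 0.30516141, -0.09016726, -0.94809431]))
```

View pics/w1.png

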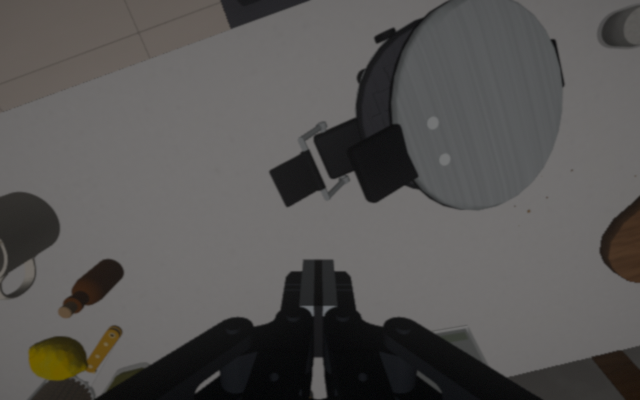

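Wrist view: the tab's free edge runs (269,174)-(290,206), the lid handle's front edge (350,160)-(365,201), and the lid disc reaches (562,100). I'll refit with these.

```bash
cat > fit2.py <<'E'
from w import *
from fit import W,L
from scipy.optimize import least_squares
S=grab_frame("side");T=grab_frame("top");s,f=wrist()
p0=[450,161,1.688,.444]
for q in((-195,22,88),(-195,-22,88),L(.444,245,0,25),L(.444,245,0,-25),(-120,28,37)):print(proj(f,W(p0,q)).round())
def res(p):
    th=p[3];r=[]
    a=[proj(f,W(p,(-195,y,88))) for y in(22,-22)];b=[proj(f,W(p,L(th,245,0,y))) for y in(25,-25)]
    A=np.array([[269,174],[290,206]]);B=np.array([[350,160],[365,201]])
    if a[0][1]>a[1][1]:A=A[::-1];B=B[::-1]
    r+=list((np.array(a)-A).ravel())+list((np.array(b)-B).ravel())
    r+=list(proj(f,W(p,L(th,10,20,0)))-[562,100])[:1]
    r+=list(2*(proj(T,W(p,(-195,0,88)))-[320.8,216]))
    r+=list(2*(proj(T,W(p,L(th,245,0)))-[295.9,216]))
    r+=list(2*(proj(S,W(p,L(th,245,0)))-[301.8,173.8]))
    r+=list(2*(proj(S,W(p,(-195,0,88)))-[305.3,209]))
    return np.array(r)
p=least_squares(res,p0,loss="soft_l1",x_scale=[50,50,.3,.3]).x
print(p.round(3),res(p).round(1))
for n,q in dict(tip=(-195,0,88),lock=(-148,0,114),hand=L(p[3],225,16),closed=(-120,0,66)).items():print(n,W(p,q).round())
E
python3 fit2.py
```

```text
[266. 171.]
[285. 208.]
[340. 149.]
[363. 203.]
[330. 128.]
[4.53382e+02 1.65802e+02 1.67400e+00 4.27000e-01] [  1.3  -3.7  -1.4   1.8  -5.8 -10.8   1.    1.4  -0.4  -2.1  -2.8   0.1
  -3.5  -0.2   0.   -1.   -0.3]
tip [473. -28.  88.]
lock [469.  19. 114.]
hand [463.  73. 158.]
closed [466.  46.  66.]
```

{"api": "arm_command", "payload": {"plan": [0, 0.35, -0.6, 0, 0, 0, 0, 0.35, -0.6, 0, 0, 0, 0, 0.35, -0.6, 0, 0, 0, 0, 0, -0.4, 0, 0, 0, 0, 0, -0.2, 0, 0, 0, 0, 0, 0, 0, 0, 0]}}

```text
t: 3.6
eef_pos: [462.3, 69.1, 199.1]
tcp_rot: [[-0.954, 0.3, -0.003], [0.3, 0.954, -0.0], [0.003, -0.001, -1.0]]
wrist_force: [-0.5, 0.4, -0.1]
grip_width: -0.002
gripper_force: 0.0
```

{"api": "arm_command", "payload": {"plan": [0, -0.02, -0.15, 0, 0, 0, 0, -0.04, -0.15, 0, 0, 0, 0, -0.05, -0.15, 0, 0, 0, 0, -0.05, -0.15, 0, 0, 0, 0, 0, 0, 0, 0, 0]}}

```text
t: 4.1
eef_pos: [462.9, 59.8, 169.1]
tcp_rot: [[-0.953, 0.303, -0.002], [0.303, 0.953, -0.0], [0.002, -0.001, -1.0]]
wrist_force: [-0.5, -0.1, -0.1]
grip_width: -0.002
gripper_force: 0.0
```

```bash
python3 - <<'E'
from w import *
s,f=wrist();g=grab_frame("side")
o=np.zeros((400,800,3),np.uint8);o[:,:400]=f["img"][:,180:580];o[:,400:]=cv2.resize(g["img"][120:220,250:350],(400,400),interpolation=cv2.INTER_CUBIC)
cv2.imwrite("pics/w2.png",o[:,:,::-1]);print(s["wrist_force"])
E
```

```text
[-0.48886559 -0.12733858 -0.05383027]
```

View pics/w2.png

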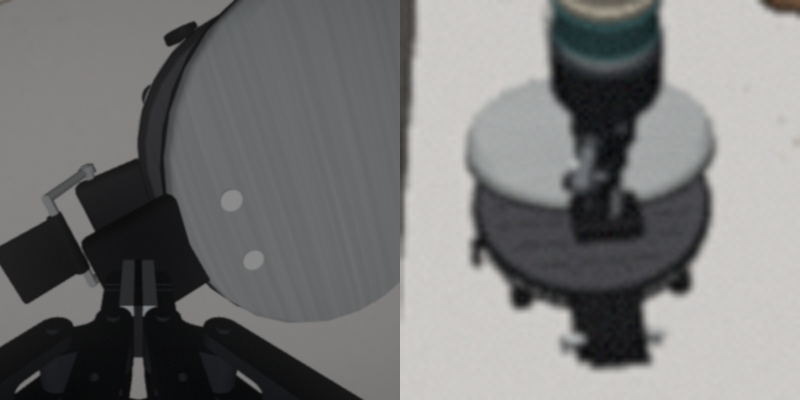

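The wrist half shows the fingertips at (135,262), over the handle and roughly central. They aren't clearly touching yet, so I'll keep going down.

{"api": "arm_command", "payload": {"plan": [0, 0, -0.15, 0, 0, 0, 0, 0, -0.15, 0, 0, 0, 0, 0, 0, 0, 0, 0]}}

```text
t: 4.5
eef_pos: [462.7, 60.4, 153.9]
tcp_rot: [[-0.953, 0.302, -0.003], [0.302, 0.953, 0.0], [0.002, -0.001, -1.0]]
wrist_force: [0.0, 0.5, -0.2]
grip_width: -0.003
gripper_force: 0.0
```

{"api": "arm_command", "payload": {"plan": [0, -0.05, -0.15, 0, 0, 0, 0, -0.05, -0.15, 0, 0, 0]}}

```text
t: 4.7
eef_pos: [464.1, 55.2, 140.0]
tcp_rot: [[-0.953, 0.302, 0.001], [0.302, 0.953, 0.0], [-0.001, 0.0, -1.0]]
wrist_force: [-0.2, 0.3, 0.5]
grip_width: -0.0
gripper_force: 0.3
```

```bash
python3 - <<'E'
from w import *
s,f=wrist();T=grab_frame("top");S=grab_frame("side");print(s["eef_pos"],s["wrist_force"])
o=np.zeros((400,800,3),np.uint8);o[:,:400]=f["img"][:,180:580];o[:,400:]=cv2.resize(S["img"][120:220,250:350],(400,400),interpolation=cv2.INTER_CUBIC)
cv2.imwrite("pics/w3.png",o[:,:,::-1])
E
```

```text
[464.10258564  55.2402023  139.98960186] [-0.22245925  0.31744334  0.49712575]
```

View pics/w3.png

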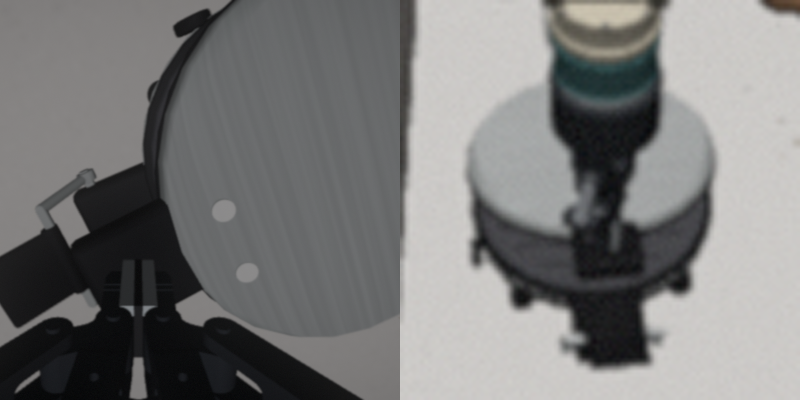

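The side half shows the lid going down, with its lower rim now at about row 230. I'll continue along the arc.

{"api": "arm_command", "payload": {"plan": [0, -0.05, -0.15, 0, 0, 0, 0, -0.05, -0.15, 0, 0, 0, 0, -0.05, -0.15, 0, 0, 0, 0, -0.04, -0.15, 0, 0, 0, 0, -0.02, -0.1, 0, 0, 0, 0, 0, -0.1, 0, 0, 0, 0, 0, -0.1, 0, 0, 0]}}

```text
t: 5.55
eef_pos: [463.7, 44.7, 94.9]
tcp_rot: [[-0.953, 0.302, -0.0], [0.302, 0.953, -0.0], [0.0, -0.0, -1.0]]
wrist_force: [-0.1, -0.1, 0.6]
grip_width: -0.001
gripper_force: 0.2
```

{"api": "arm_command", "payload": {"plan": [0, 0, -0.06, 0, 0, 0, 0, 0, -0.06, 0, 0, 0, 0, 0, 0, 0, 0, 0]}}

```text
t: 5.85
eef_pos: [463.4, 44.9, 88.9]
tcp_rot: [[-0.953, 0.302, -0.001], [0.302, 0.953, 0.0], [0.001, -0.0, -1.0]]
wrist_force: [0.1, 0.1, -0.6]
grip_width: -0.002
gripper_force: 0.0
```

{"api": "arm_command", "payload": {"plan": [0, 0, -0.06, 0, 0, 0, 0, 0, -0.04, 0, 0, 0, 0, 0, 0, 0, 0, 0]}}

```text
t: 6.15
eef_pos: [464.1, 44.8, 85.0]
tcp_rot: [[-0.953, 0.302, 0.0], [0.302, 0.953, -0.0], [-0.0, 0.0, -1.0]]
wrist_force: [-2.0, 0.6, 4.9]
grip_width: -0.001
gripper_force: 2.5
```

{"api": "arm_command", "payload": {"plan": [0, 0, -0.04, 0, 0, 0, 0, 0, -0.04, 0, 0, 0, 0, 0, 0, 0, 0, 0]}}

```text
t: 6.45
eef_pos: [464.3, 44.4, 84.3]
tcp_rot: [[-0.953, 0.302, 0.0], [0.302, 0.953, -0.001], [-0.001, -0.001, -1.0]]
wrist_force: [-12.1, -0.5, 33.6]
grip_width: -0.001
gripper_force: 16.7
```

Contact has bottomed out at 33 N, so the lid is shut. Next I'll go up, out to the front and turn to align with the latch.

{"api": "arm_command", "payload": {"plan": [0, 0, 0.2, 0, 0, 0, 0, 0, 0.7, 0, 0, 0, 0, 0, 0.8, 0, 0, 0, 0.06, -0.6, 0, 0, 0, 0.6, 0.1, -0.6, 0, 0, 0, 0.6, 0.1, -0.6, 0, 0, 0, 0.6, 0.05, -0.7, 0, 0, 0, 0.6, 0, 0, 0, 0, 0, 0.55, 0, 0, 0, 0, 0, 0]}}

```text
t: 7.35
eef_pos: [479.3, -81.1, 165.2]
tcp_rot: [[-0.995, -0.103, 0.0], [-0.103, 0.995, 0.0], [-0.0, 0.0, -1.0]]
wrist_force: [0.2, -0.1, 0.8]
grip_width: 0.003
gripper_force: 0.0
```

```bash
python3 - <<'E'
from w import *
s,f=wrist();T=grab_frame("top");S=grab_frame("side");print(s["eef_pos"],s["wrist_force"])
o=np.zeros((400,800,3),np.uint8);o[:,:400]=f["img"][:,180:580];o[:,400:]=cv2.resize(S["img"][120:220,250:350],(400,400),interpolation=cv2.INTER_CUBIC)
cv2.imwrite("pics/w4.png",o[:,:,::-1])
from fit import W
p=[453.4,165.8,1.674]
for q in((-195,22,88),(-195,-22,88)):print(proj(f,W(p,q)).round()-[180,0])
E
```

```text
[479.31284687 -81.07624282 165.22002054] [ 0.18887544 -0.06664756  0.83056932]
[230. 192.]
[224. 260.]
```

View pics/w4.png

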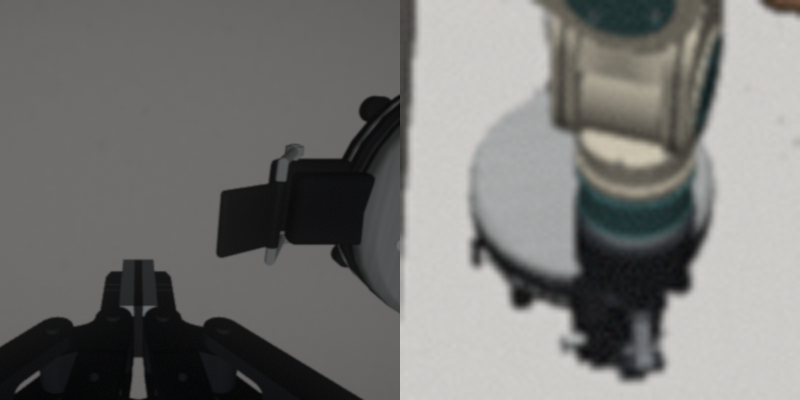

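The wrist half shows the lid down and the tab's edge at (221,191)-(217,256), about 4 mm further out than modelled. The finger is clear in front of it and centred.

{"api": "arm_command", "payload": {"plan": [0, 0, -0.5, 0, 0, 0, 0, 0, -0.5, 0, 0, 0, 0, 0, -0.36, 0, 0, 0, 0, 0, 0, 0, 0, 0, -0.02, 0.2, 0, 0, 0, 0, -0.02, 0.2, 0, 0, 0, 0, -0.02, 0.15, 0, 0, 0, 0, 0, 0, 0, 0, 0, 0]}}

```text
t: 8.3
eef_pos: [476.5, -51.5, 98.2]
tcp_rot: [[-0.994, -0.107, 0.001], [-0.107, 0.994, -0.0], [-0.001, -0.0, -1.0]]
wrist_force: [-0.2, -0.0, 0.4]
grip_width: -0.002
gripper_force: 0.0
```

{"api": "arm_command", "payload": {"plan": [-0.01, 0.1, 0.05, 0, 0, 0, -0.01, 0.1, 0.09, 0, 0, 0, 0, 0, 0, 0, 0, 0]}}

```text
t: 8.6
eef_pos: [475.8, -42.4, 105.2]
tcp_rot: [[-0.994, -0.105, 0.001], [-0.105, 0.994, -0.0], [-0.001, -0.0, -1.0]]
wrist_force: [0.1, 0.0, -0.0]
grip_width: 0.002
gripper_force: 0.0
```

{"api": "arm_command", "payload": {"plan": [-0.01, 0.1, 0.04, 0, 0, 0, -0.01, 0.1, 0.04, 0, 0, 0]}}

```text
t: 8.8
eef_pos: [475.0, -35.0, 109.3]
tcp_rot: [[-0.995, -0.103, 0.001], [-0.103, 0.995, -0.007], [-0.0, -0.007, -1.0]]
wrist_force: [-1.8, -10.0, 5.8]
grip_width: 0.004
gripper_force: 5.9
```

```bash
python3 - <<'E'
from w import *
s,f=wrist();S=grab_frame("side");print(s["eef_pos"],s["wrist_force"],s["gripper_force"])
o=np.zeros((400,800,3),np.uint8);o[:,:400]=f["img"][:,180:580];o[:,400:]=cv2.resize(S["img"][120:220,250:350],(400,400),interpolation=cv2.INTER_CUBIC)
cv2.imwrite("pics/w5.png",o[:,:,::-1])
E
```

```text
[475.01858626 -35.03461245 109.27936601] [ -1.8221106  -10.01739786   5.83431965] 5.878970782505348
```

View pics/w5.png

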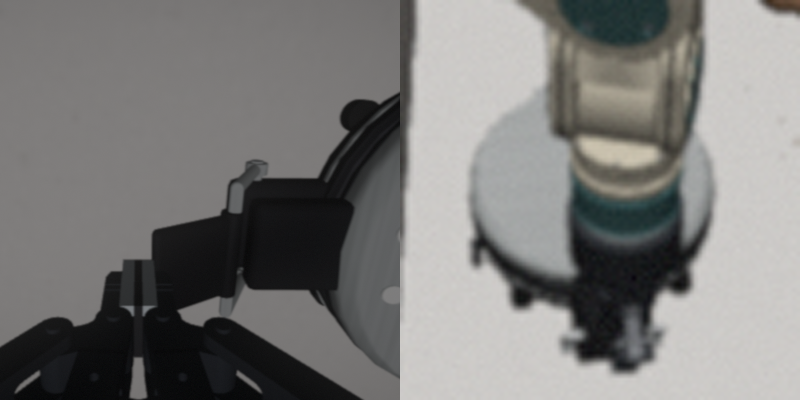

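The tab's edge, at (155,257) in the crop, bears on the finger's side with 10 N. The edge needs more rise and more overlap: I'll back off, go lower and then push along the arc.

{"api": "arm_command", "payload": {"plan": [0.02, -0.2, 0, 0, 0, 0, 0, 0, -0.26, 0, 0, 0, 0, 0, -0.2, 0, 0, 0, -0.02, 0.2, 0.02, 0, 0, 0, 0, 0, 0, 0, 0, 0]}}

```text
t: 9.4
eef_pos: [475.1, -32.9, 86.1]
tcp_rot: [[-0.995, -0.104, 0.002], [-0.104, 0.995, -0.0], [-0.001, -0.0, -1.0]]
wrist_force: [1.3, -1.6, 1.0]
grip_width: -0.002
gripper_force: 0.9
```

{"api": "arm_command", "payload": {"plan": [-0.01, 0.06, 0.06, 0, 0, 0, -0.01, 0.06, 0.065, 0, 0, 0, -0.01, 0.06, 0.065, 0, 0, 0]}}

```text
t: 9.7
eef_pos: [471.6, -22.9, 95.3]
tcp_rot: [[-0.994, -0.105, -0.002], [-0.105, 0.994, 0.001], [0.002, 0.002, -1.0]]
wrist_force: [-0.1, -0.3, -0.3]
grip_width: 0.004
gripper_force: 0.0
```

{"api": "arm_command", "payload": {"plan": [-0.01, 0.04, 0.08, 0, 0, 0, -0.01, 0.06, 0.06, 0, 0, 0, -0.01, 0.06, 0.06, 0, 0, 0, 0, 0, 0, 0, 0, 0]}}

```text
t: 10.1
eef_pos: [471.5, -15.3, 106.4]
tcp_rot: [[-0.994, -0.106, 0.001], [-0.106, 0.994, 0.0], [-0.001, -0.0, -1.0]]
wrist_force: [-0.1, -0.0, 0.2]
grip_width: -0.002
gripper_force: 0.0
```

```bash
python3 - <<'E'
from w import *
s,f=wrist();S=grab_frame("side");print(s["eef_pos"],s["wrist_force"],s["gripper_force"])
o=np.zeros((400,800,3),np.uint8);o[:,:400]=f["img"][:,180:580];o[:,400:]=cv2.resize(S["img"][120:220,250:350],(400,400),interpolation=cv2.INTER_CUBIC)
cv2.imwrite("pics/w6.png",o[:,:,::-1])
E
```

```text
[471.49186977 -15.30378878 106.35016132] [-0.09277427 -0.04789463  0.19575151] 0.0
```

View pics/w6.png

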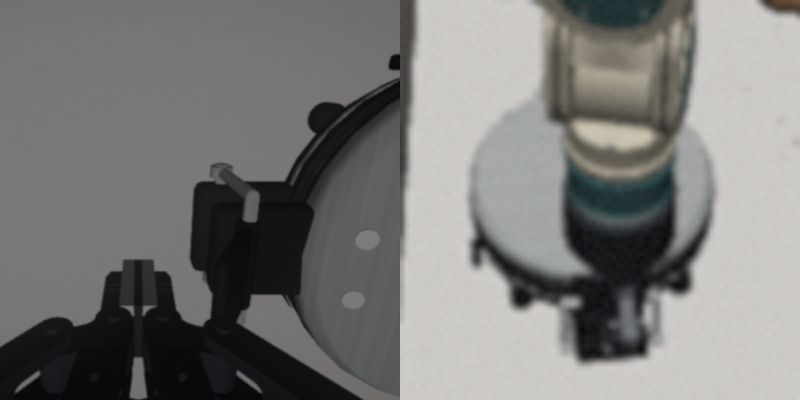

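The latch's crossbar now lies over the lid handle at (252,220), and the finger is free of it. I'll back out, then verify.

{"api": "arm_command", "payload": {"plan": [0.03, -0.3, 0, 0, 0, 0, 0.06, -0.6, 0, 0, 0, 0, 0.06, -0.6, 0.2, 0, 0, 0, 0, 0, 0.8, 0, 0, 0, 0, 0, 0.8, 0, 0, 0, 0, 0, 0, 0, 0, 0, 0, 0, 0, 0, 0, 0]}}

```text
t: 10.9
eef_pos: [479.6, -91.2, 196.9]
tcp_rot: [[-0.995, -0.105, 0.003], [-0.105, 0.995, -0.001], [-0.003, -0.001, -1.0]]
wrist_force: [-1.2, 0.2, -1.0]
grip_width: 0.002
gripper_force: 0.0
```

```bash
python3 - <<'E'
from w import *
from fit import W,L
s,f=wrist();T=grab_frame("top");print(s["eef_pos"],s["wrist_force"])
p=[453.4,165.8,1.674]
im=f["img"].copy()
for q,c in(((-148,22,114),(255,0,0)),((-148,-22,114),(255,0,0)),((-140,25,66),(0,255,0)),((-140,-25,66),(0,255,0)),((-145,28,37),(0,0,255))):
    u=proj(f,W(p,q));cv2.circle(im,tuple(int(v) for v in u.round()),2,c,-1)
cv2.imwrite("pics/w7.png",im[:,:,::-1])
for l in("salt","mug","vanilla"):
    r=regions_of(T,l);print(l,[(round(a["p"],2),a["at"]) for a in r[:1]])
E
```

```text
[479.64701685 -91.17138422 196.9099803 ] [-1.22010406  0.16917895 -0.95186875]
salt [(0.73, [201.6, 237.7])]
mug [(0.71, [426.1, 221.2])]
vanilla [(0.55, [402.7, 199.6])]
```

View pics/w7.png

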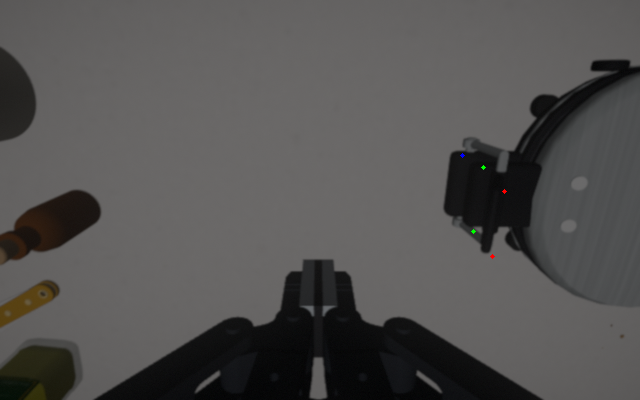

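The crossbar lies over the handle. The tab is at (497,185)-(487,250), which matches the locked prediction given the same small model offset seen before. The bystanders are untouched and the arm is clear.

```bash
python3 -c "
from station import order
print(order.hand_in())"
```

```text
the job is handed in; nothing more can be done
None
```

I pushed the waffle iron's lid shut and the latch snapped over its handle. I then backed the arm clear and handed the job in at about 11 s; the hand-in returned no verdict. In the last pictures the latch matched its locked position, and the mug, bottle and salt shaker looked undisturbed.

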